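Latch the grain mill and hold its speed paddle at half

ROBOT

A 6-joint arm with a two-finger parallel gripper is mounted at the origin on the work surface. World frame = base frame: x ahead of the robot, y to its left, z up, the work surface at z = 0. Lengths are in m, angles in rad, forces in N, time in s.
With the tool pointing down it reaches from about 0.3 to 0.75 m from the base axis. Payload 8.5 kg.
Tool frame: the origin (TCP) lies at the centre of the arm's flange, where the gripper is bolted on; the fingertips stand 173 mm ahead of it and the grasp point (between the pads) lies 155 mm ahead of it; z points along the fingers, y is the line along which they close (so a half turn about z gives the same grasp; the last joint's range is limited). The gripper opens to 85 mm and grips with 20 to 120 N. Pads are 22 mm wide; open, the fingers measure 114 mm over their backs; the gripper's body (76 mm by 85 mm) begins 54 mm behind the grasp point. The pads swing forward as they close: fully open they stand 13 mm farther back than shut.
Start: joints at [-1.315, 0.381, 1.297, -0, 1.464, -0.215], TCP at [0.249, -0.49, 0.405] pointing down, gripper open.
Joint ranges: [-3.11, 3.11], [-0.89, 2.33], [0.22, 2.48], [-1.42, 4.56], [0.17, 2.85], [-2.88, 2.88]. Speed limits (rad/s): [2.39, 2.39, 3.14, 3.14, 3.14, 3.14].

INTERFACE

Orientations are given as a unit quaternion [w, x, y, z].
In Python, from cell import manip gives the robot as it stands. Calls block until the motion is done:
- manip.move_ptp(position, orientation): joint-space move of the TCP to a pose.
- manip.move_linear(position, rotation=None, max_speed=0.15, max_force=None): straight line of the TCP; rotation=None keeps the orientation; max_speed is the mean speed in m/s. With max_force (N) it stops when the force on the tool has changed by that much, and returns True; else False.
- manip.goto_joints(angles): joint-space move.
- manip.move_gripper(opening): finger opening in m; the grip force is fixed at half the most; returns when the fingers have stopped.
- manip.pause(seconds).
- manip.inverse_kinematics(position, orientation): joint angles nearest the present ones, or None.
- manip.get_state(): the state.
- manip.grab_frame(name): name is "scene" or "top"; returns the picture (420x560x3 uint8, blue, green, red); there is no depth.
- manip.camera_model(name): a dict with "intrinsics" (3x3 intrinsics, pixels), "extrinsics" (4x4, takes a point from camera to world coordinates). Camera axes: x right, y down, z forward; pixel columns grow to the right and rows downward; lengths in m; the calibration is good to about 2 mm. A picture is of the moment at which its call begins. camera_model takes no time and is no camera call.
A pose or a line that the arm cannot do raises manip.MotionError and nothing moves.
- manip.close_job(): hands the job in; it is judged then, once.
Trained networks look in the newest picture that a camera, given by its name, has taken for a name from the list of things; names that differ only in an ending like _2 or _b are one class to them, and where a whole thing is asked for, a point or a joint stands for the part that bears it (a point fixed in the world has none). Each returns a list of dicts, best first, with "score" (0 to 1); they miss things now and then, are a little off and sometimes report something else, mostly with a low value. They report only what shows in the picture. A call takes as long as a camera call.
- manip.look_for(camera, label): "xyz" ([x, y, z] in m, in the coordinates of the camera as it stood for that picture, good to about 4 mm: the middle of the surface that is visible of it).
- manip.spot_point(camera, label): "xyz" ([x, y, z] in m, in the coordinates of the camera as it stood for that picture, good to about 4 mm: a listed point, or the origin of a listed thing).
The state is a dict: "clock": time; "joints": joint angles; "dq": joint speeds; "joint_torque": joint torques, N m; "tcp_pos": TCP position; "eef_rot": TCP orientation; "contact_force": force on the tool from outside, world axes, zero at the start; "wrist_torque": the same for the moment, N m; "finger_gap": finger opening in m; "grasp_force": force on a finger pad.
Only numpy, scipy, OpenCV 4.12 (cv2) and the standard library are available. Lean on these libraries where they do the work, as an engineer would, in place of code of your own. Each camera call takes 0.05 s, during which the arm holds its last target. There are 200 camera calls.

TASK

On the pantry worktop, first swing the grain mill's steel hasp over until it lies flat over the brass staple, and only then press the sprung orange paddle down with the fingers to half of its travel, so that its black pointer stands in the green band, and hold it there. Never push the paddle to its bottom stop, and leave the jar, can and tin where they stand. It is a dead-man paddle: finish while still holding it down in the green band, do not let go.

Things in the scene. Friction and masses are not known exactly. Their poses are not given: they have to be found in the camera images.
- mill: Grain mill, pale green box 220 (x) x 400 (y) x 85 mm high, fixed to the worktop; origin at the centre of its underside, z up, +x away from the robot at yaw 0. On its deck (z 85): at the +y end the hopper lid with the steel hasp, at the -y end the orange paddle.
- lid_top (a point): Centre of the top of the closed aluminium hopper lid, 140 (x) x 156 (y) mm, at mill x -35, y 95, z 101 mm. Its black knob, 36 mm wide and 12 high, stands 40 mm from here towards mill -x.
- hasp (a joint): Hasp angle, rad: 0 = lying flat over the staple (latched), 1.57 = standing upright, at most 2.1 = leaning back over the lid; it starts near upright. The stiff hinge stays where it is left (0.05 N m). The hasp can simply be pushed over from its -x side towards mill +x and pressed flat.
- hasp_hinge (a point): Hinge of the hasp on the lid, at mill x 21, y 95, z 103.5 mm; the hinge line runs along mill y. The hasp is a flat steel strap 86 mm long, 36 wide, 4 thick (its mid-plane passes through the hinge), swinging in the mill's x-z plane; its slot, 16 wide, lies 47 to 67 mm from the hinge.
- hasp_tip (a point): Middle of the free end of the hasp, 86 mm from the hinge.
- catch (a point): Foot of the brass staple, at mill x 78, y 95, z 101 mm (top of a dark steel block); the staple is 12 mm wide (y), 4 thick, and rises 13 mm above this point, through the slot of the lowered hasp.
- paddle (a joint): Paddle travel, rad: 0 = released (sprung up), 0.36 = bottom stop, 0.18 = half; the green band runs from 0.12 to 0.24. Grows as the free end is pressed down.
- paddle_pivot (a point): Pivot of the paddle, at mill x 0, y -30, z 113 mm; the pivot line runs along mill x. The orange paddle, 50 mm wide and 10 thick, reaches from here 105 mm towards mill -y; at joint value q it rises at 0.40 - q rad above level towards its free end.
- paddle_pad (a point): Centre of the top of the black rubber pad (46 x 44 mm) where the paddle is pressed: 80 mm from the pivot along the paddle, 8 mm above its mid-plane. The pad drops about 28 mm over the whole travel, 14 mm to half. Pressing here takes about 3 N to start, 6 N at half, 9 N at the bottom.
- index_band (a point): Centre of the green band on the upright cream index plate off the paddle's free end. The plate is 4 mm thick (x), 28 wide (y -147 to -175 in the mill frame), from the deck to z 171; a red mark near its foot shows the bottom stop. The paddle's thin black pointer passes it on its mill +x side.
- jar: Bystander: amber glass jar with red cap, 68 mm diameter, 115 high; origin at the centre of its underside.
- can: Bystander: steel can with blue label, 72 mm diameter, 105 high; origin at the centre of its underside.
- tin: Bystander: yellow tin with white cap, 72 mm diameter, 85 high; origin at the centre of its underside.

How it is judged:
By the outcome, as a careful person would: the job done as asked, in the order asked, and still so for the second after the job is handed in, while the arm keeps its last pose, push and grip.
It also fails if it takes over 42 s, if anything falls off the work surface, if the arm or the gripper's body presses on something with over 40 N, if the wrist force passes 120 N, or if a joint passes its speed limit or range.

## Working session

There is one attempt and no reset: what is moved stays moved. The work goes in short steps, each a Python script; the robot and the scene stay as the last script left them, time stands still between calls to the robot, and variables do not carry over. Pictures are saved under pics/ and viewed, at most 10 in all, crops included, and the job is handed in when it is done.

```bash
ls; mkdir -p pics; cat > h.py <<'E'
import numpy as np, cv2
from cell import manip
def world(cam,p):
    T=np.array(manip.camera_model(cam)["extrinsics"]); return (T@np.r_[p,1])[:3]
E
python3 - <<'E'
from h import *
ims=[]
for c in("scene","top"):
    im=manip.grab_frame(c); cv2.imwrite(f"pics/{c}0.png",im)
    for l in ["mill","lid_top","hasp_hinge","hasp_tip","catch","paddle_pivot","paddle_pad","index_band","jar","can","tin"]:
        r=manip.spot_point(c,l)
        print(c,l,[(np.round(world(c,d["xyz"]),3).tolist(),round(d["score"],2)) for d in r[:2]])
    print(np.round(np.array(manip.camera_model(c)["extrinsics"]),3).tolist())
s=manip.get_state();print(s["clock"],s["eef_rot"],s["tcp_pos"])
E
```

```text
pics
scene mill [([0.606, 0.077, -0.002], 0.65)]
scene lid_top [([0.54, 0.156, 0.1], 0.78)]
scene hasp_hinge [([0.595, 0.177, 0.098], 0.72)]
scene hasp_tip [([0.572, 0.171, 0.189], 0.83)]
scene catch [([0.646, 0.196, 0.097], 0.94)]
scene paddle_pivot [([0.615, 0.049, 0.107], 0.63)]
scene paddle_pad [([0.634, -0.011, 0.154], 0.71)]
scene index_band [([0.667, -0.067, 0.141], 0.62)]
scene jar [([0.769, 0.247, -0.001], 0.76)]
scene can [([0.756, -0.168, -0.003], 0.92)]
scene tin [([0.528, 0.391, -0.004], 0.84)]
[[-0.495, 0.721, -0.485, 1.186], [0.869, 0.401, -0.291, 0.353], [-0.016, -0.566, -0.825, 1.044], [0.0, 0.0, 0.0, 1.0]]
top mill [([0.602, 0.081, -0.005], 0.92)]
top lid_top [([0.537, 0.16, 0.102], 0.57)]
top hasp_hinge [([0.586, 0.173, 0.1], 0.42)]
top hasp_tip [([0.566, 0.172, 0.189], 0.46), ([0.633, -0.014, 0.151], 0.35)]
top catch [([0.64, 0.196, 0.104], 0.78)]
top paddle_pivot [([0.615, 0.058, 0.115], 0.62)]
top paddle_pad [([0.63, -0.008, 0.15], 0.9)]
top index_band [([0.667, -0.068, 0.139], 0.62), ([0.605, 0.08, -0.003], 0.16)]
top jar [([0.766, 0.243, 0.002], 0.84)]
top can [([0.75, -0.169, 0.003], 0.72), ([0.761, 0.244, 0.002], 0.52)]
top tin [([0.525, 0.399, -0.0], 0.95)]
[[0.0, -0.986, 0.169, 0.482], [-1.0, 0.004, 0.026, 0.018], [-0.026, -0.169, -0.985, 1.042], [0.0, 0.0, 0.0, 1.0]]
1.2 [-1.09599372e-05  9.72419514e-01  2.33238693e-01 -1.69696542e-05] [ 0.2494827  -0.49015049  0.40471269]
```

View pics/scene0.png

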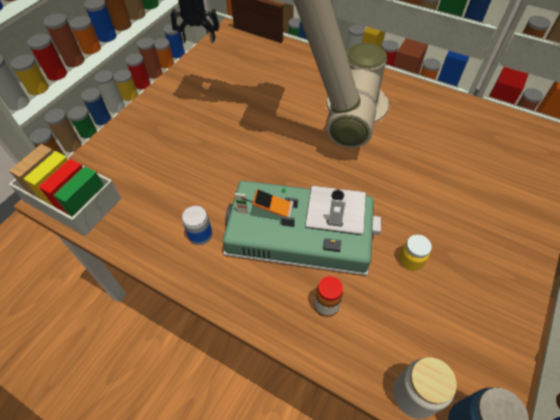

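View pics/top0.png

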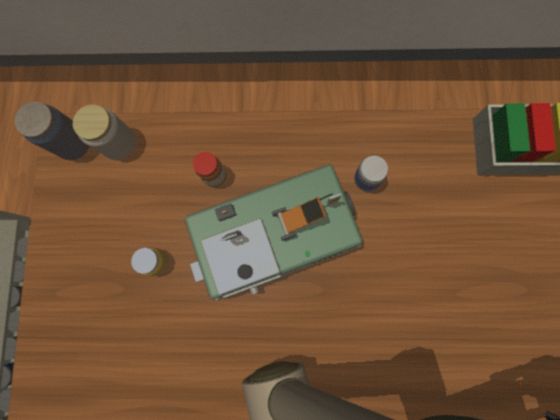

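The scene view shows the mill at (300,225), with the can at (197,225), the jar at (328,295) and the tin at (416,252). The hasp stands at about (337,207), leaning slightly back. The top view agrees: mill at about (275,232), hasp at (233,237), and the paddle with its black pad at (313,211). I'll fit the mill pose next and move behind the hasp.

```bash
cat >> h.py <<'E'
from scipy.optimize import least_squares
import json,os
TIP=.173
def fit():
    A=.4
    M={"mill":(0,0,0),"lid_top":(-.035,.095,.101),"hasp_hinge":(.021,.095,.1035),"catch":(.078,.095,.101),"paddle_pivot":(0,-.03,.113),
       "paddle_pad":(0,-.03-.08*np.cos(A)+.008*np.sin(A),.113+.08*np.sin(A)+.008*np.cos(A))}
    P=[];Q=[];tips=[]
    for c in("scene","top"):
        manip.grab_frame(c)
        for l,m in M.items():
            r=manip.spot_point(c,l)
            if r and r[0]["score"]>.35: P.append(m);Q.append(world(c,r[0]["xyz"]))
        r=manip.spot_point(c,"hasp_tip")
        if r: tips.append(world(c,r[0]["xyz"]))
    P=np.array(P);Q=np.array(Q)
    f=lambda v:(P@R(v[2]).T+[v[0],v[1],0]-Q)
    s=least_squares(lambda v:f(v).ravel(),[.6,.08,.25],loss="soft_l1",f_scale=.005)
    return s.x,f(s.x),tips
def R(a): c,s=np.cos(a),np.sin(a); return np.array([[c,-s,0],[s,c,0],[0,0,1]])
def load(): return np.array(json.load(open("mill.json")))
def tcp(v,m):  # fingertip at mill point m (m), tool down
    return R(v[2])@np.array(m)+[v[0],v[1],TIP]
def quat(v): return np.array([0,np.cos(v[2]/2),np.sin(v[2]/2),0])
def st(): s=manip.get_state(); print("t",round(s["clock"],2),"tip z",np.round(s["tcp_pos"][2]-TIP,4),"F",np.round(s["contact_force"],1))
E
python3 - <<'E'
from h import *
v,res,tips=fit(); json.dump(v.tolist(),open("mill.json","w"))
print(v.round(4),(res*1000).round(0).tolist())
for t in tips:
    print("tip in mill",R(v[2]).T@(t-[v[0],v[1],0]))
for m in [(-.03,.095,.26),(-.03,.095,.15),(.06,.095,.106),(0,-.1,.138)]:
    print(manip.inverse_kinematics(tcp(v,m),quat(v)))
st()
E
```

```text
[0.6034 0.0802 0.3435] [[-1.0, 4.0, 3.0], [-1.0, 4.0, -1.0], [-4.0, 1.0, 4.0], [1.0, 2.0, 3.0], [-1.0, -3.0, 10.0], [-2.0, -3.0, -3.0], [-1.0, -0.0, 5.0], [-1.0, -1.0, -3.0], [4.0, 1.0, 1.0], [-0.0, 3.0, -1.0], [2.0, -6.0, 0.0], [6.0, -3.0, -2.0]]
tip in mill [0.00109419 0.09571917 0.18548811]
tip in mill [0.00090204 0.09840498 0.18864869]
[ 7.66045295e-02  3.91460744e-01  1.19782996e+00 -4.44089210e-16
  1.55230195e+00  1.30388910e+00]
[ 7.66045295e-02  4.78895244e-01  1.38407911e+00 -4.44089210e-16
  1.27861830e+00  1.30388910e+00]
[ 1.13519288e-01  6.67173737e-01  1.16109535e+00 -4.44089210e-16
  1.31332356e+00  1.34080386e+00]
[-2.07380312e-01  6.06267705e-01  1.18235987e+00 -4.44089210e-16
  1.35296508e+00  1.01990426e+00]
t 2.0 tip z 0.2317 F [ 0.1  0.6 -1.1]
```

```bash
python3 - <<'E'
from h import *
v=load(); q=quat(v)
manip.move_gripper(0.0)
manip.move_ptp(tcp(v,(-.035,.095,.25)),q); st()
print(manip.move_linear(tcp(v,(-.035,.095,.155)),max_speed=.12,max_force=8)); st()
r=.046
for th in (1.45,1.0,.6,.35,.15):
    c=np.array([.021+r*np.cos(th)+.002*np.cos(th+np.pi/2)-.011,.095,.1035+r*np.sin(th)+.002*np.sin(th+np.pi/2)])
    h=manip.move_linear(tcp(v,c),max_speed=.08,max_force=15); print(th,h); st()
    if h: break
cv2.imwrite("pics/scene1.png",cv2.resize(manip.grab_frame("scene")[150:300,200:420],None,fx=3,fy=3))
E
```

```text
t 5.28 tip z 0.2499 F [-0.4 -0.4 -0.6]
False
t 6.22 tip z 0.1557 F [-0.7  0.1  0.7]
1.45 False
t 6.98 tip z 0.1492 F [-0.2  0.7 -0.1]
1.0 False
t 7.39 tip z 0.143 F [-0.3 -0.5 -0.6]
0.6 False
t 7.77 tip z 0.1305 F [ 0.3 -0.3 -0.6]
0.35 False
t 8.06 tip z 0.1205 F [0.9 0.1 0.8]
0.15 False
t 8.32 tip z 0.1117 F [0.7 0.2 0.1]
```

View pics/scene1.png

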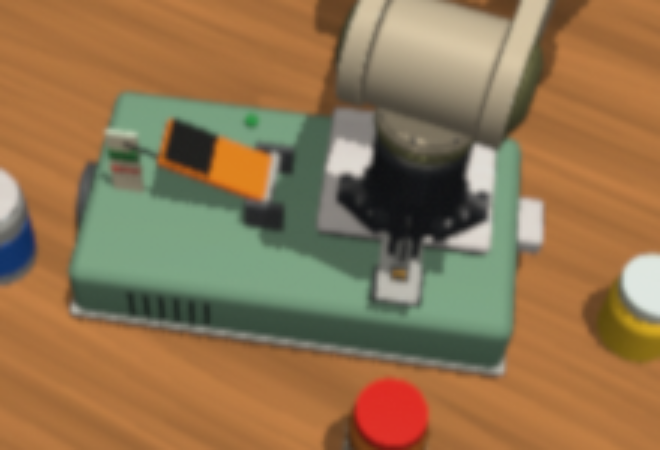

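The hasp has been swung over: the strap is at crop (398,275) with the brass staple showing in its slot. I'll press it flat now and check the angle.

```bash
python3 - <<'E'
from h import *
v=load(); q=quat(v)
print(manip.move_linear(tcp(v,(.056,.095,.1)),max_speed=.02,max_force=14)); st()
z=manip.get_state()["tcp_pos"][2]-TIP
manip.pause(.2); st()
json.dump(float(z),open("zflat.json","w"))
manip.move_linear(tcp(v,(.05,.095,.18)),max_speed=.2)
manip.move_ptp(tcp(v,(0,-.1,.19)),q); st()
for c in("scene","top"):
    im=manip.grab_frame(c); cv2.imwrite(f"pics/{c}2.png",cv2.resize(im[150:300,200:420],None,fx=3,fy=3))
    r=manip.spot_point(c,"hasp_tip"); 
    for d in r[:1]: print(d["score"],R(v[2]).T@(world(c,d["xyz"])-[v[0],v[1],0]))
E
```

```text
True
t 8.82 tip z 0.1059 F [-1.5 -0.4  7.3]
t 9.02 tip z 0.1059 F [-1.3 -0.1  7.2]
t 10.37 tip z 0.1893 F [-0.1  0.7  0.4]
0.96 [0.10474311 0.09572757 0.10351072]
0.57 [0.01620098 0.09514761 0.10245344]
```

View pics/scene2.png

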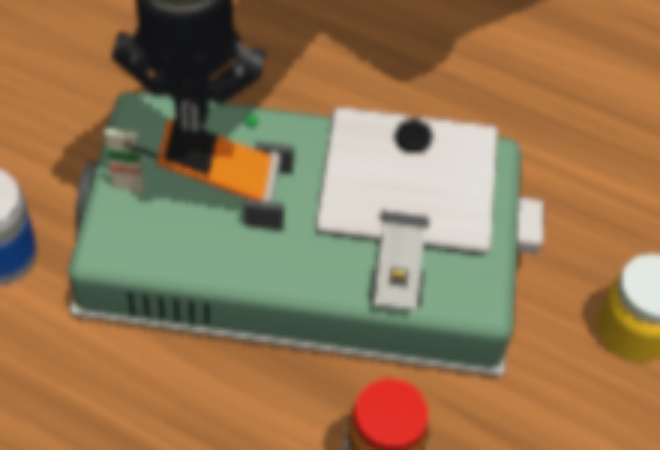

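The hasp is flat: the tip measures z 103.5 mm, and the strap's top was pressed down at 105.9 mm. The fingers are above the black pad at crop (190,150). Next I'll press the paddle.

```bash
python3 - <<'E'
from h import *
v=load(); q=quat(v)
manip.move_linear(tcp(v,(0,-.1,.162)),max_speed=.1); st()
for z in (.158,.154,.150,.146,.1405):
    h=manip.move_linear(tcp(v,(0,-.1,z)),max_speed=.03,max_force=10); st()
    if h: print("stop");break
manip.pause(.3)
f=[manip.get_state()["contact_force"]]
for _ in range(5): manip.pause(.05); f.append(manip.get_state()["contact_force"])
print(np.mean(f,0))
ims=[]
for c in("scene","top"):
    im=manip.grab_frame(c)
    r=manip.spot_point(c,"index_band"); print([(d["score"],(R(v[2]).T@(world(c,d["xyz"])-[v[0],v[1],0])).round(4)) for d in r[:1]])
    r=manip.spot_point(c,"paddle_pad"); print([(d["score"],(R(v[2]).T@(world(c,d["xyz"])-[v[0],v[1],0])).round(4)) for d in r[:1]])
    a=im[180:225,225:295] if c=="scene" else im[175:235,280:370]
    ims.append(cv2.resize(a,(600,290),interpolation=cv2.INTER_CUBIC))
cv2.imwrite("pics/p3.png",np.vstack(ims))
E
```

```text
t 11.0 tip z 0.1621 F [-0.4  0.2  0.5]
t 11.28 tip z 0.1582 F [-0.4  0.1 -1.2]
t 11.57 tip z 0.154 F [ 0.  -0.4  0.2]
t 11.85 tip z 0.1502 F [0.1 0.4 3.9]
t 12.13 tip z 0.1463 F [ 1.7 -1.1  5.3]
t 12.47 tip z 0.1411 F [ 1.2 -0.8  6.4]
[ 0.32964247 -1.10417156  6.00787144]
[(0.66, array([ 0.0131, -0.1623,  0.1407]))]
[(0.74, array([0.0238, 0.0933, 0.0991]))]
[]
[(0.73, array([-0.0367,  0.0955,  0.1001]))]
```

View pics/p3.png

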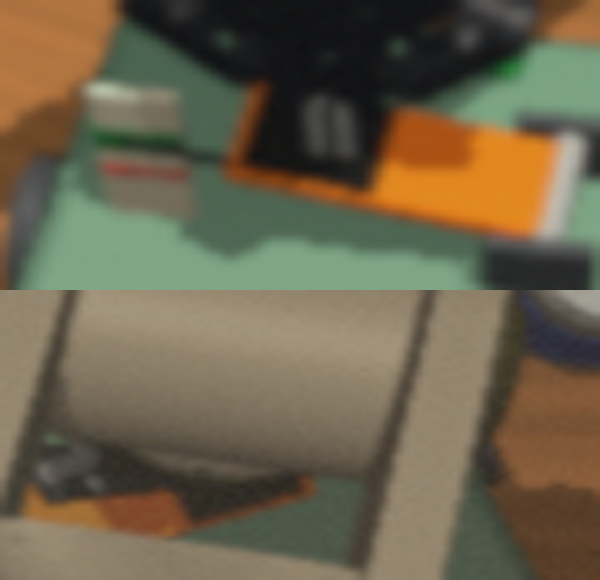

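The scene crop shows the pointer crossing the green band near crop (130,145), with the red mark lower at (145,170). At this resolution I can't be sure of q, so I'll measure it by comparing renderings of the paddle's free end at different q with the image.

```bash
python3 - <<'E'
from h import *
v=load()
im1=manip.grab_frame("scene"); im0=cv2.imread("pics/scene0.png"); cv2.imwrite("pics/scene3.png",im1)
C=manip.camera_model("scene");K=np.array(C["intrinsics"]);T=np.linalg.inv(np.array(C["extrinsics"]))
def pix(m):
    w=R(v[2])@np.array(m)+[v[0],v[1],0]; c=T[:3,:3]@w+T[:3,3]; u=K@c; return u[:2]/u[2]
def pad(s,h,x,q):
    A=.4-q; return (x,-.03-s*np.cos(A)+h*np.sin(A),.113+s*np.sin(A)+h*np.cos(A))
for q in(0,.1,.14,.18,.22,.26): print(q,"corner top",pix(pad(.105,.005,.025,q)).round(1),"s.07",pix(pad(.055,.005,.025,q)).round(1))
print("plate top",pix((.013,-.147,.171)),pix((.013,-.175,.171)), "band",pix((.015,-.161,.141)))
a=[cv2.resize(i[183:223,228:288],(600,400),interpolation=cv2.INTER_CUBIC)[:300] for i in(im0,im1)]
cv2.imwrite("pics/p4.png",np.vstack(a))
E
```

```text
0 corner top [252.7 202.3] s.07 [270.2 208.9]
0.1 corner top [251.5 204.2] s.07 [269.4 209.9]
0.14 corner top [251.1 205.1] s.07 [269.1 210.3]
0.18 corner top [250.7 205.9] s.07 [268.9 210.7]
0.22 corner top [250.4 206.7] s.07 [268.7 211.1]
0.26 corner top [250.2 207.5] s.07 [268.5 211.5]
plate top [245.07613051 194.7346703 ] [234.67480669 193.35097392] band [240.68683328 201.35358972]
```

View pics/p4.png

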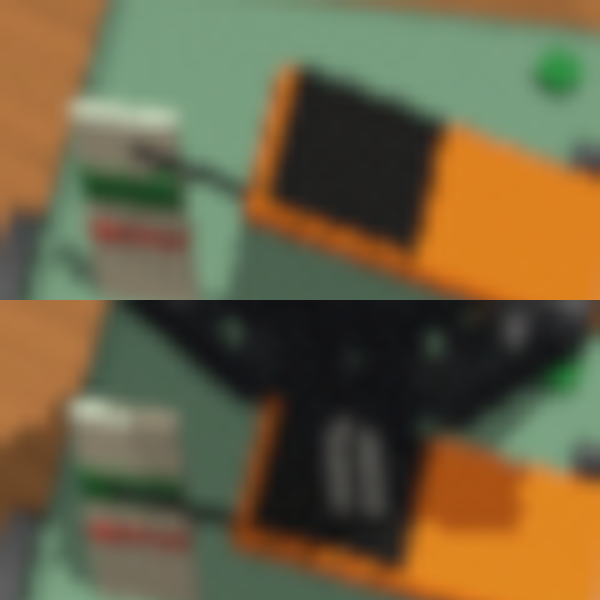

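The upper crop shows the pointer at rest above the band, at (135,150). The lower one shows it pressed inside the green band, at about (125,190) with the band at 172–205. The paddle corner has shifted about 3.3 px, which gives q ≈ 0.16, and the 6 N force agrees. I'll nudge it 1 mm further towards half, then hand in.

```bash
python3 - <<'E'
from h import *
v=load()
print(manip.move_linear(tcp(v,(0,-.1,.1395)),max_speed=.02,max_force=6)); manip.pause(.4); st()
print(manip.close_job())
E
```

```text
False
t 14.02 tip z 0.1403 F [ 1.  -2.1  7.2]
the job is handed in; nothing more can be done
None
```

The hasp is latched flat over the staple, and I handed the job in at about 14 s with the fingers still holding the paddle down in the green band (estimated travel 0.17 rad); the jar, can and tin were not touched.

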